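Press the keyed drive shaft into its belt pulley in the bench vise

ROBOT

A 7-joint arm with a two-finger parallel gripper is mounted at the origin on a cart in front of the work surface, level with it; the furniture and walls round the work are solid. World frame = base frame: x ahead of the robot, y to its left, z up, the work surface at z = 0. Lengths are in m, angles in degrees, forces in N, time in s.
With the tool pointing down it reaches from about 0.425 to 0.925 m from the base axis. Payload 6.8 kg.
Tool frame: the origin (TCP) lies on the front face of the gripper's body, between the roots of the fingers; the fingertips stand 73 mm ahead of it and the grasp point (between the pads) lies 54 mm ahead of it; z points along the fingers, y is the direction in which the jaws open and shut (so a half turn about z gives the same grasp; the last joint's range is limited). The gripper opens to 85 mm and grips with 20 to 120 N. Pads are 22 mm wide; open, the fingers measure 114 mm over their backs; the gripper's body (76 mm by 85 mm) begins 54 mm behind the grasp point. The pads swing forward as they close: fully open they stand 13 mm farther back than shut.
Start: joints at [-76.266, 27.33, 1.283, 89.118, -0.659, 63.558, -4.761], TCP at [0.23, 0.635, 0.304] pointing down, gripper open.
Joint ranges: [-169.35, 169.35], [-19.33, 120.38], [-80.79, 83.38], [13.8, 139.57], [-78.32, 258.32], [9.67, 109.79], [-169.56, 169.56]. Speed limits (degrees/s): [136.94, 136.94, 180, 180, 180, 180, 180].

INTERFACE

Orientations are given as [roll, pitch, yaw] about the fixed x, y, z axes, in that order (R = Rz(yaw) Ry(pitch) Rx(roll)).
In Python, from workcell import ctrl gives the robot as it stands. The module is installed in compiled form; this text tells all that it offers. Calls block until the motion is done:
- ctrl.move_to(position, orientation): joint-space move of the TCP to a pose.
- ctrl.servo_line(position, attitude=None, feed=0.15, max_force=None): straight line of the TCP; attitude=None keeps the orientation; feed is the mean speed in m/s. With max_force (N) it stops when the force on the tool has changed by that much, and returns True; else False.
- ctrl.set_joints(angles): joint-space move.
- ctrl.set_gripper(opening): finger opening in m; the grip force is fixed at half the most; returns when the fingers have stopped.
- ctrl.dwell(seconds).
- ctrl.solve_ik(position, orientation): joint angles nearest the present ones, or None.
- ctrl.get_obs(): the state.
- ctrl.read_camera(name): name is "scene" or "top" or "wrist"; returns (picture, depth): 480x640x3 uint8, red, green, blue; 480x640 float32, m along the optical axis (not along the pixel's ray), 0 where there is no reading.
- ctrl.calibration(name): a dict with "intrinsics" (3x3 intrinsics, pixels), "rvec" (rotation vector, rad) and "tvec" (3), from world to camera coordinates, as OpenCV has them. Camera axes: x right, y down, z forward; pixel columns grow to the right and rows downward; lengths in m; the calibration is good to about 2 mm. A picture is of the moment at which its call begins: read the wrist's pose just before it. calibration takes no time and is no camera call; for the wrist camera it gives the pose at the moment of the call.
A pose or a line that the arm cannot do raises ctrl.Unreachable and nothing moves.
- ctrl.hand_in(): hands the job in, once; it reports no verdict.
The state is a dict: "t": time; "joint_positions": joint angles; "qvel": joint speeds; "joint_torque": joint torques, N m; "position": TCP position; "ee_rot": TCP orientation; "ft_force": force on the tool from outside, world axes, zero at the start; "wrist_torque": the same for the moment, N m; "opening": finger opening in m.
Only numpy, scipy, OpenCV 4.12 (cv2) and the standard library are available. Lean on these libraries where they do the work, as an engineer would, in place of code of your own. Each camera call takes 0.05 s, during which the arm holds its last target.

TASK

Refit the sample shaker's drive: crank the vise handle clockwise until the jaw has closed tightly on the belt pulley standing between the jaws, and let go of the handle. Then take the keyed shaft from the white parts stand, push it down into the pulley's bore, turn it until its key slips into the keyway, and keep pushing until its collar sits flush on the pulley. A spring in the bore pushes the shaft back out, so finish while still holding it pressed fully home (a colleague then tightens the grub screw), with the pulley still clamped and the loose bottles, carton and beaker around left where they stand.

Things in the scene. Friction and masses are not known exactly. Their poses are not given: they have to be found in the camera images.
- vise: Grey machine vise with steel jaws, fixed, 170 mm long, 124 mm wide. Origin on the worktop below the axis of the seated pulley; x runs along the screw from the crank end (-x) to the fixed jaw (+x), z up. Bed between the jaws 58 mm above the worktop, jaws' tops 86 mm. The fixed jaw has an upright V-groove that seats the pulley's boss.
- vise_jaw: The vise's moving jaw, 70 mm wide, on the crank's side of the pulley. It slides along the vise's +x, 20 mm per turn of the crank; its origin coincides with the vise's at crank reading 0 (flat face then 32 mm from it on the -x side). It clamps the seated pulley when moved +14 mm, at a crank reading of 4.4 to 4.7 rad. The screw holds when let go.
- vise_crank (a joint): Crank angle (rad) about the vise's x; grows clockwise seen from the handle's end (vise's -x), which closes the jaw. At angle a the handle is displaced from crank_axis by 36 mm x (-sin a along the vise's y, cos a along z): 0 is straight up. Starts at -0.5 to 1.5. Takes about 7 N at the handle to turn; stops when the jaw is on the pulley: 15 to 25 N there clamps it tightly.
- crank_grip (a point): Centre of the crank's black handle, a barrel 17 mm in diameter and 46 mm long lying along the vise's x axis; it spins freely on its pin, so it can be held with one unchanged orientation through the whole turn. The steel crank arm is 26 mm from this point on the vise's side.
- crank_axis (a point): Fixed point on the screw's axis, 74 mm above the worktop, level with the handle's centre along the vise's x: the centre of the circle (radius 36 mm) that crank_grip runs on. Its axes are the vise's.
- hub: Loose steel belt pulley, 52 mm high, upright on the vise's bed: boss 36 mm in diameter (lower 30 mm), toothed rim 58 mm, neck 36 mm. Origin at the centre of its underside, z along the bore. Bore 17.6 mm in diameter, with a keyway 8 mm wide out to 13 mm from the axis on the hub's +x side, open at the top. The closing jaw shifts it up to 6 mm along the vise into the V.
- hub_mouth (a point): Centre of the bore at the pulley's top face, 52 mm above its underside. The shaft's pilot goes in 22 mm before its key meets the top face; with the key in the keyway it goes in 40 mm.
- keyway (a point): Middle of the keyway at the pulley's top face, 11 mm from the bore's axis (the hub's +x side).
- hub_spring (a joint): How far the spring-loaded disc inside the pulley's bore is pressed down (m): 0 at rest, when the disc lies 32 mm below the top face; about 0.008 with the shaft fully home. It pushes back with 6 N at first and 10 N at 0.008.
- shaft: Loose steel shaft, 0.2 kg, upright in the stand. From the tip up: round pilot 16 mm in diameter, tapered nose; key 6 mm wide, 22 to 38 mm above the tip, out to 12 mm from the axis on the shaft's +x; collar 30 mm in diameter at 40 to 46 mm, a flat on its +x side; square end 16 x 16 x 53 mm to grip, faces square to x and y. Origin: centre of the square end, 74 mm above the tip; z up.
- shaft_shoulder (a point): Centre of the collar's underside, 34 mm below the shaft's origin; it meets the pulley's top face when the shaft is home.
- shaft_key (a point): Middle of the key, 10 mm from the shaft's axis on its +x side, 44 mm below the shaft's origin.
- stand: White parts stand, 96 x 64 x 30 mm, fixed on the worktop, origin under its centre. The shaft's tip stands 10 mm above the worktop in a plain round hole, 17.5 mm in diameter and 20 mm deep, 12 mm from the centre along the stand's +x; a small bent hex key, 54 mm high, sticks up at the other end.
- standard_1: Bystander: small white bottle with a white cap, 47 mm in diameter, 92 mm high, on the worktop right of the vise.
- standard_2: Bystander: a like white bottle beside it.
- standard_3: Bystander: a like white bottle, third of the row.
- lamp_carton: Bystander: small upright carton, 42 x 42 x 82 mm, right behind the vise.
- beaker_100: Bystander: clear beaker, 53 mm in diameter, 65 mm high, behind the vise to the left.
Mind the look-alikes: they are no part of the job. Leave any purple or red look-alike of the shaft alone. Leave any blue or yellow look-alike of the hub alone.

How it is judged:
By the outcome, as a careful person would: the job done as asked, in the order asked, and still so for the second after the job is handed in, while the arm keeps its last pose, push and grip.
It also fails if it takes over 67 s, if anything falls off the work surface, if the arm or the gripper's body presses on something with over 40 N, if the wrist force passes 120 N, or if a joint passes its speed limit or range.

## Working session

There is one attempt and no reset: what is moved stays moved. The work goes in short steps, each a Python script; the robot and the scene stay as the last script left them, time stands still between calls to the robot, and variables do not carry over. Pictures are saved under pics/ and viewed, and the job is handed in when it is done.

```bash
mkdir -p pics; ls; cat > h.py <<'E'
import numpy as np, cv2
from workcell import ctrl
def snap(n,f):
    c=ctrl.calibration(n); p,d=ctrl.read_camera(n)
    cv2.imwrite(f'pics/{f}.png',p[:,:,::-1]); np.savez(f'pics/{f}.npz',d=d,p=p,K=np.array(c['intrinsics']),r=np.array(c['rvec']),t=np.array(c['tvec']))
    return p,d
def load(f):
    return dict(np.load(f'pics/{f}.npz'))
def cloud(f):
    z=load(f);d=z['d'];K=z['K'];R=cv2.Rodrigues(z['r'])[0]
    v,u=np.mgrid[:480,:640]
    X=np.stack([(u-K[0,2])/K[0,0]*d,(v-K[1,2])/K[1,1]*d,d],-1)
    W=(X-z['t'].reshape(3))@R
    W[d==0]=np.nan
    return W,z['p']
def ray(f,u,v,h):
    z=load(f);K=z['K'];R=cv2.Rodrigues(z['r'])[0]
    o=-R.T@z['t'].reshape(3); dr=R.T@np.array([(u-K[0,2])/K[0,0],(v-K[1,2])/K[1,1],1])
    return o+dr*(h-o[2])/dr[2]
def crop(f,u0,v0,u1,v1,s,out):
    p=cv2.imread(f'pics/{f}.png')[v0:v1,u0:u1]
    cv2.imwrite(f'pics/{out}.png',cv2.resize(p,None,fx=s,fy=s,interpolation=cv2.INTER_CUBIC))
E
python3 - <<'E'
from h import *
for n in ['scene','top','wrist']: snap(n,n+'0')
o=ctrl.get_obs(); print({k:np.round(v,3) for k,v in o.items()})
E
```

```text
pics
{'t': np.float64(0.15), 'joint_positions': array([-76.265,  27.366,   1.281,  89.162,  -0.66 ,  63.559,  -4.762]), 'qvel': array([-0.027, -0.188, -0.003, -0.198, -0.058,  0.066, -0.052]), 'joint_torque': array([ 3.0000e-03, -5.9693e+01,  1.6110e+00, -2.8149e+01,  1.3000e-02,
        7.0000e-03,  0.0000e+00]), 'position': array([0.23 , 0.634, 0.303]), 'ee_rot': array([-1.79920e+02,  5.00000e-03,  1.60071e+02]), 'ft_force': array([-0.062,  0.99 , -0.315]), 'wrist_torque': array([-0.011,  0.047, -0.029]), 'opening': np.float64(0.085)}
```

View pics/scene0.png

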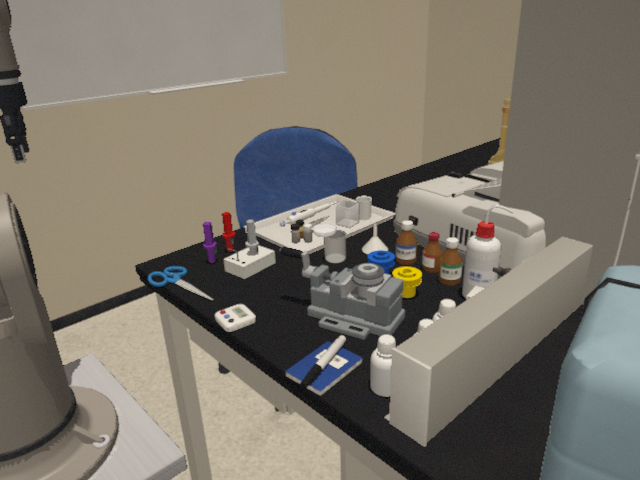

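View pics/top0.png

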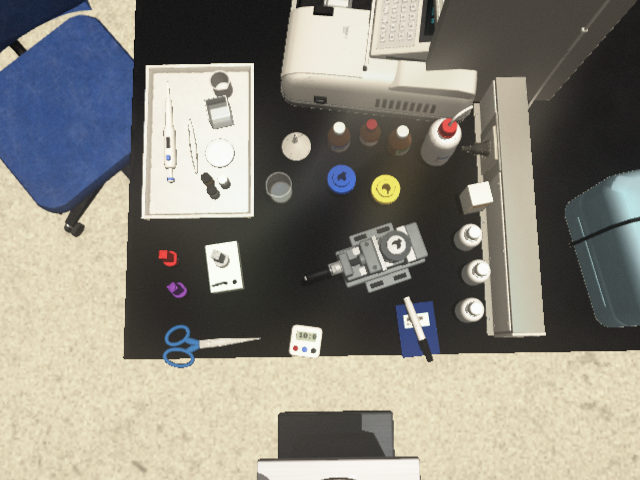

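View pics/wrist0.png

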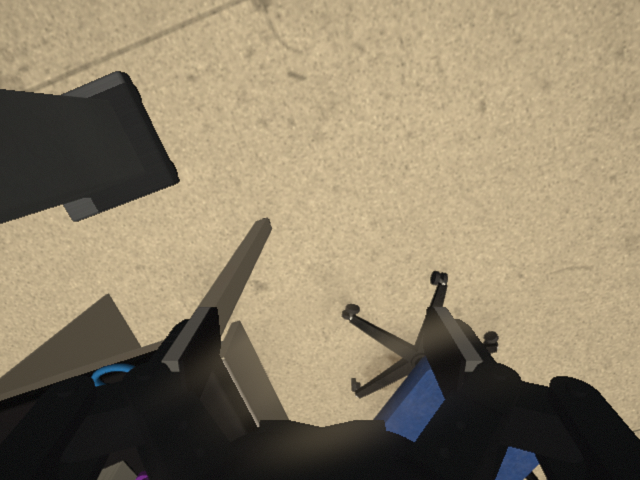

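```bash
python3 - <<'E'
from h import *
crop('top0',290,210,440,300,5,'c1')
crop('top0',150,230,260,310,6,'c2')
crop('scene0',200,200,420,340,3.6,'c3')
W,p=cloud('top0')
for n,(u,v) in dict(table=(300,240),timer=(305,330),hubtop=(396,236),shaft=(218,257),stand=(232,275),crankh=(320,276),jaw=(418,242),vise=(370,265),carton=(475,200),beaker=(279,185)).items(): print(n,np.round(W[v,u],4))
E
```

```text
table [0.5863 0.0678 0.002 ]
timer [0.401  0.0593 0.0167]
hubtop [ 0.5711 -0.1185  0.1105]
shaft [0.5377 0.218  0.1086]
stand [0.5128 0.204  0.0288]
crankh [0.497  0.0262 0.117 ]
jaw [ 0.5635 -0.1636  0.0831]
vise [ 0.5202 -0.0696  0.0854]
carton [ 0.6458 -0.2795  0.0775]
beaker [0.7044 0.1106 0.0024]
```

View pics/c1.png

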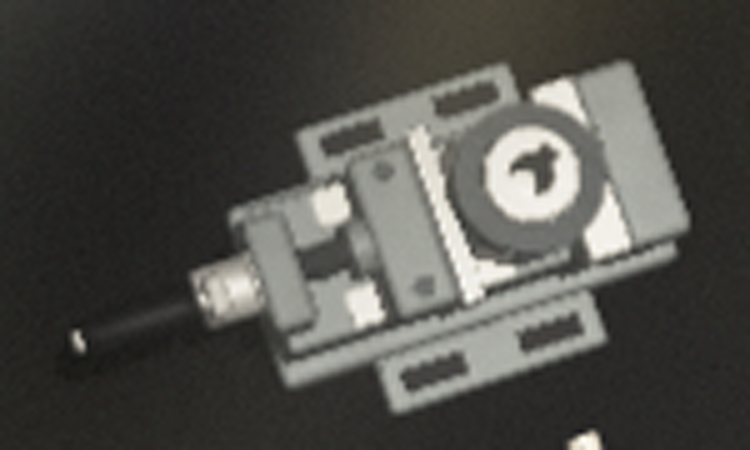

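View pics/c2.png

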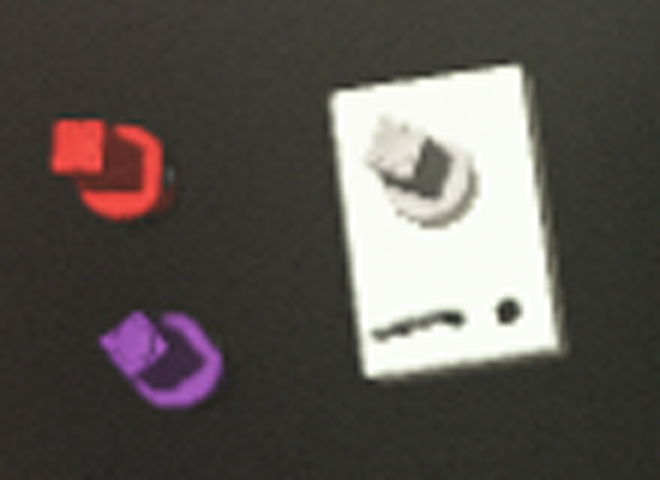

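View pics/c3.png

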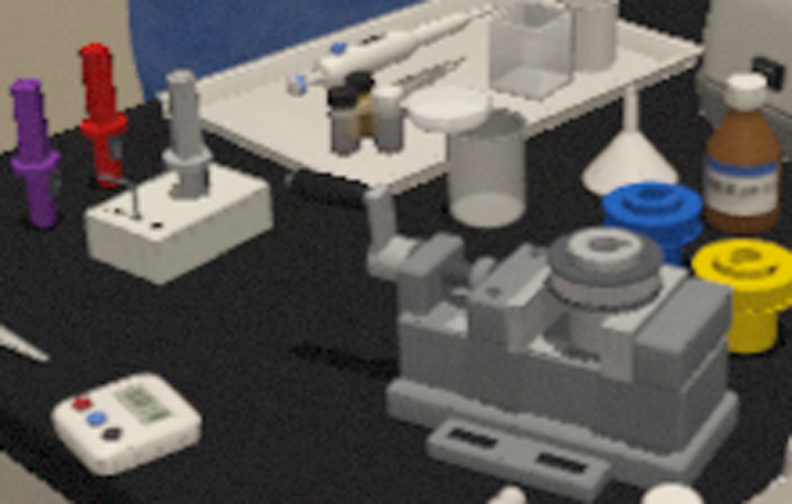

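```bash
python3 - <<'E'
from h import *
from scipy.spatial.transform import Rotation as Ro
z=load('wrist0');R=cv2.Rodrigues(z['r'])[0];o=-R.T@z['t'].reshape(3)
T=Ro.from_euler('xyz',[-179.92,0.005,160.071],degrees=True).as_matrix()
print('cam in tool',T.T@(o-np.array([.23,.634,.303])),'\ncamaxes in tool\n',T.T@R.T)
z=load('top0');R=cv2.Rodrigues(z['r'])[0];print(-R.T@z['t'].reshape(3), z['K'])
W,p=cloud('top0')
# rough points
for n,u,v,h in [('handle end',305,278,.11),('handle root',329,271,.11),('hub bore',396,245,.11),('bystA red',165,257,.1),('purple',174,288,.1),('stand a',206,245,.03),('stand b',237,241,.03),('stand c',243,288,.03),('stand d',211,293,.03)]:
    print(n,np.round(ray('top0',u,v,h),3), np.round(W[v,u],3))
# z histogram of the grey rim: hub neck top
m=(abs(W[...,2]-.110)<.006)&(W[...,0]>.5)&(W[...,0]<.62)&(W[...,1]<-.07)&(W[...,1]>-.17)
print(m.sum(),W[m].mean(0))
for yaw in (160,70,-20,-110):
  print(yaw,ctrl.solve_ik([.5,.03,.3],[180,0,yaw]))
E
```

```text
cam in tool [ 0.08065913  0.00042723 -0.07036068] 
camaxes in tool
 [[ 4.74540354e-04 -9.49553367e-01 -3.13605132e-01]
 [ 9.99999878e-01  4.06658546e-04  2.81871360e-04]
 [-1.40121692e-04 -3.13605227e-01  9.49553443e-01]]
[0.3640881  0.01117123 1.24467064] [[610.08242658   0.         324.31420317]
 [  0.         610.08242658 249.86542165]
 [  0.           0.           1.        ]]
handle end [0.495 0.054 0.11 ] [0.494 0.054 0.117]
handle root [0.507 0.009 0.11 ] [0.507 0.009 0.114]
hub bore [ 0.554 -0.118  0.11 ] [ 0.559 -0.122  0.077]
bystA red [0.541 0.32  0.1  ] [0.541 0.321 0.1  ]
purple [0.481 0.302 0.1  ] [0.481 0.302 0.1  ]
stand a [0.575 0.257 0.03 ] [0.575 0.257 0.029]
stand b [0.582 0.194 0.03 ] [0.587 0.198 0.002]
stand c [0.486 0.182 0.03 ] [0.488 0.185 0.009]
stand d [0.477 0.246 0.03 ] [0.48  0.251 0.002]
427 [ 0.55508425 -0.11742977  0.10772732]
160 [-35.08132729  11.57720052  28.32548762 114.27788181  -6.62075338
  55.67870075  66.49943214]
70 [-43.64073769  12.54859397  38.65318004 114.72996326  -9.44668157
  55.77382512 -20.31492436]
-20 [-67.26270718  25.88295659  74.6595068  115.66821293 -28.95494369
  60.4094464  -88.93915332]
-110 [-22.71674009  11.04411591  13.90520502 113.55304443  -3.19229532
  55.76026935 152.73810784]
```

```bash
python3 - <<'E'
from h import *
ctrl.move_to([.54,-.075,.33],[180,0,110])
o=ctrl.get_obs();print(o['t'],o['position'],o['ee_rot'],o['joint_positions'])
snap('wrist','w1'); print(load('w1')['K'])
E
```

```text
2.8833 [ 0.5403044  -0.07385601  0.32985533] [-1.79992549e+02 -1.13764423e-02  1.10115968e+02] [-35.19505049  16.8030525   45.03460691 107.47243022 -13.50804087
  61.17752676  35.31453022]
[[355.1077933    0.         321.64199277]
 [  0.         355.1077933  239.35900882]
 [  0.           0.           1.        ]]
```

View pics/w1.png

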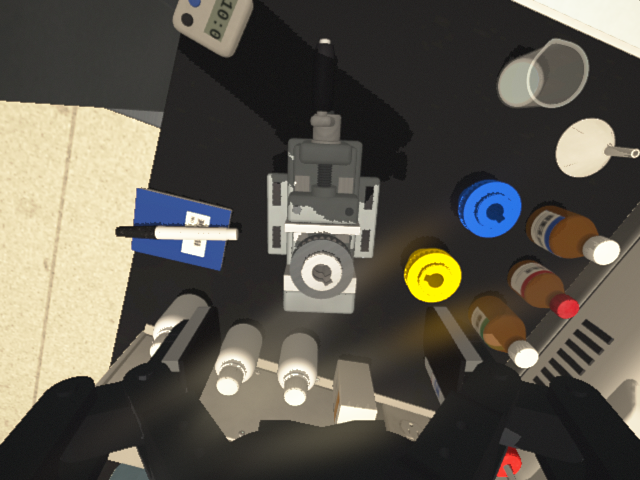

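```bash
python3 - <<'E'
from h import *
crop('w1',270,120,370,320,3,'w1b'); crop('w1',295,245,350,300,10,'w1c'); crop('w1',290,30,370,150,5,'w1d')
W,p=cloud('w1')
def st(n,m): print(n,m.sum(),np.round(np.nanmedian(W[m],0),4))
# hub top
m=(abs(W[...,2]-.110)<.004)&(abs(W[...,0]-.555)<.05)&(abs(W[...,1]+.118)<.05); st('hubtop',m)
(c,r)=cv2.minEnclosingCircle(W[m][:,:2].astype(np.float32)); print(c,r)
for lo,hi in [(.081,.091),(.092,.105)]:
    m=(W[...,2]>lo)&(W[...,2]<hi)&(abs(W[...,0]-.54)<.1)&(W[...,1]<-.0)&(W[...,1]>-.2); print(m.sum(),cv2.minAreaRect(W[m][:,:2].astype(np.float32)))
v,u=np.nonzero((W[...,2]>.095)&(abs(W[...,0]-.5)<.04)&(W[...,1]>-.01)&(W[...,1]<.07)); 
P=W[v,u]; print(len(P),P.min(0),P.max(0))
q=P[P[:,1]>.012]; q=q[q[:,2]>.105]
vx,vy,x0,y0=cv2.fitLine(q[:,:2].astype(np.float32),cv2.DIST_L2,0,.01,.01).ravel();print(np.degrees(np.arctan2(vy,vx)),q.mean(0),q.min(0),q.max(0))
E
```

```text
hubtop 978 [ 0.5549 -0.1146  0.1101]
(0.5557273030281067, -0.11605162173509598) 0.0285798292607069
5956 ((0.5446075201034546, -0.08538603782653809), (0.07134038954973221, 0.17859390377998352), 18.017471313476562)
1613 ((0.5558932423591614, -0.11680879443883896), (0.05772756412625313, 0.057746805250644684), 38.76484298706055)
1760 [ 0.49026545 -0.00258122  0.09575947] [0.52163331 0.0567009  0.1210247 ]
-71.50832 [0.5025     0.03331558 0.11621792] [0.49026545 0.01202724 0.10926959] [0.51594221 0.0567009  0.1210247 ]
```

View pics/w1b.png

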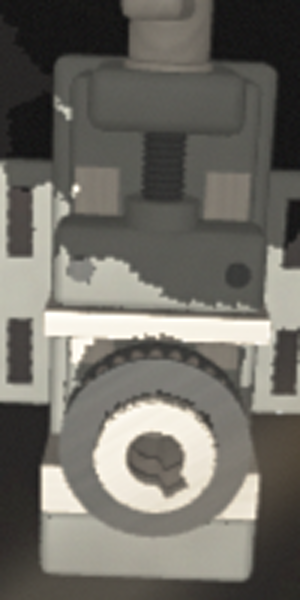

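View pics/w1c.png

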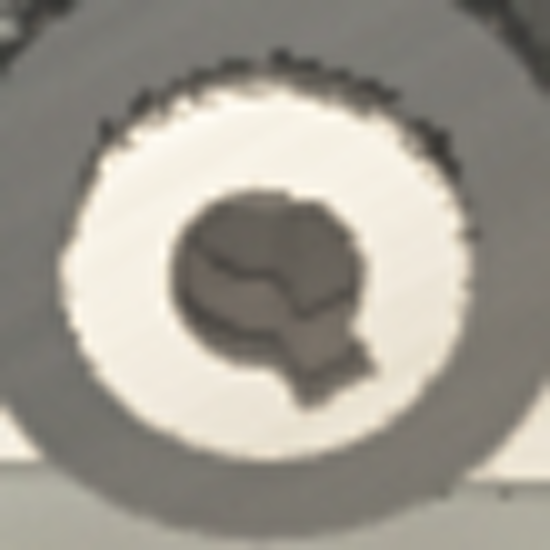

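View pics/w1d.png

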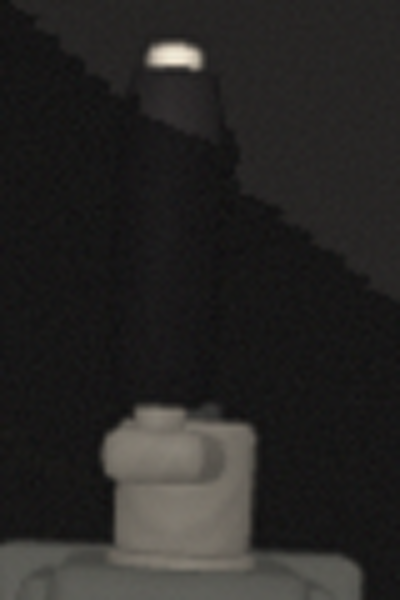

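```bash
python3 - <<'E'
from h import *
W,p=cloud('w1')
H=np.array([.5557,-.116]); d=np.array([np.cos(np.radians(-72)),np.sin(np.radians(-72))]); n=np.array([-d[1],d[0]])
M=(W[...,2]>.09)&(abs(W[...,0]-.5)<.05)&(W[...,1]>-.02)&(W[...,1]<.07)
for v in range(36,132,5):
    u=np.nonzero(M[v])[0]
    if len(u)==0: continue
    Q=W[v,u]; r=Q[:,:2]-H
    s=r@d; l=r@n; print(v,u.min(),u.max(),'s',np.round(np.median(s),4),'l',np.round([l.min(),l.max()],4),'zmax',Q[:,2].max().round(4))
for lo,hi in [(.079,.092)]:
    m=(W[...,2]>lo)&(W[...,2]<hi)&(abs(W[...,0]-.54)<.1)&(W[...,1]<-.0)&(W[...,1]>-.2); r=W[m][:,:2]-H; s=r@d; l=r@n
    for a in np.arange(-.14,.06,.01):
        k=(s>=a)&(s<a+.01)
        if k.sum(): print(round(a,3),k.sum(),l[k].min().round(4),l[k].max().round(4))
E
```

```text
41 319 329 s -0.181 l [-0.0083 -0.0011] zmax 0.1145
46 316 333 s -0.1773 l [-0.0103  0.0019] zmax 0.118
51 314 333 s -0.1739 l [-0.0118  0.0021] zmax 0.1186
56 314 334 s -0.1707 l [-0.0116  0.003 ] zmax 0.1192
61 313 334 s -0.1675 l [-0.0123  0.0031] zmax 0.1184
66 313 334 s -0.1642 l [-0.0121  0.0033] zmax 0.1186
71 312 334 s -0.1609 l [-0.0129  0.0034] zmax 0.121
76 312 334 s -0.1575 l [-0.0127  0.0036] zmax 0.1197
81 312 334 s -0.1542 l [-0.0126  0.0038] zmax 0.1195
86 312 333 s -0.1508 l [-0.0125  0.0032] zmax 0.1189
91 312 333 s -0.1474 l [-0.0124  0.0033] zmax 0.1193
96 312 332 s -0.144 l [-0.0123  0.0028] zmax 0.1197
101 312 332 s -0.1405 l [-0.0122  0.0029] zmax 0.1184
106 313 331 s -0.137 l [-0.0113  0.0023] zmax 0.1177
111 315 330 s -0.1336 l [-0.0098  0.0017] zmax 0.1173
116 312 329 s -0.13 l [-0.0118  0.0013] zmax 0.1176
121 310 334 s -0.1264 l [-0.0133  0.0059] zmax 0.1196
126 314 331 s -0.1228 l [-0.0101  0.0035] zmax 0.1173
-0.13 42 -0.0107 0.0046
-0.12 294 -0.0122 0.0104
-0.11 578 -0.0234 0.0223
-0.1 548 -0.0232 0.0226
-0.09 98 -0.0061 0.0047
-0.08 114 -0.0082 0.0062
-0.07 383 -0.0318 0.0305
-0.06 779 -0.0336 0.032
-0.05 741 -0.0335 0.0321
-0.04 836 -0.0356 0.034
-0.03 278 -0.0356 0.0339
-0.02 61 -0.0268 0.0263
-0.01 10 -0.0284 0.0276
0.0 57 -0.0076 0.0075
0.01 113 -0.0357 0.0337
0.02 174 -0.0354 0.0338
0.03 322 -0.0368 0.0342
0.04 638 -0.0367 0.0348
0.05 356 -0.0368 0.0341
```

```bash
cat >> h.py <<'E'
D=np.array([np.cos(np.radians(-72.2)),np.sin(np.radians(-72.2)),0]); N=np.array([-D[1],D[0],0]); Z=np.array([0,0,1.])
A=np.array([.5078,.0314,.074])
def hp(a,r=.036): return A+r*(-np.sin(a)*N+np.cos(a)*Z)
def f(): return np.array(ctrl.get_obs()['ft_force'])
def st(tag=''):
    o=ctrl.get_obs(); print(tag,'t %.2f'%o['t'],'p',np.round(o['position'],4),'rpy',np.round(o['ee_rot'],1),'f',np.round(o['ft_force'],1),'tq',np.round(o['wrist_torque'],2),'op %.4f'%o['opening'],flush=True)
E
python3 - <<'E'
from h import *
g=hp(.12); up=g+[0,0,.054]
ctrl.move_to(up+[0,0,.05],[180,0,107.8]); st('above')
print(ctrl.servo_line(up,feed=.1,max_force=8)); st('down')
ctrl.set_gripper(0.0); st('grip')
snap('wrist','w2')
E
```

```text
above t 3.62 p [0.5047 0.0293 0.2147] rpy [1.799e+02 1.000e-01 1.078e+02] f [ 0.4 -0.2 -0.5] tq [-0.05 -0.05  0.03] op 0.0852
False
down t 4.27 p [0.5042 0.0296 0.1642] rpy [180.    0.  107.8] f [-1.  1.  0.] tq [-0.01 -0.01 -0.02] op 0.0852
grip t 4.92 p [0.5036 0.0301 0.164 ] rpy [-180.    -0.   107.8] f [-1.1  0.7  3.6] tq [0.05 0.43 0.  ] op 0.0146
```

View pics/w2.png

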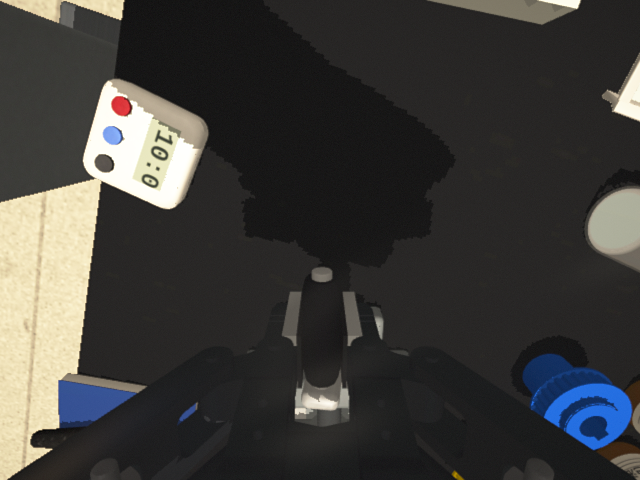

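```bash
python3 - <<'E'
from h import *
G=np.array([0,0,.054])
off=np.zeros(3); a=.12; f0=np.array([-1.1,.7,0])
while a<4.3:
    a+=.21
    ctrl.servo_line(hp(a)+G+off,feed=.08)
    o=ctrl.get_obs(); ff=np.array(o['ft_force'])-f0
    t=-np.cos(a)*N-np.sin(a)*Z; r=-np.sin(a)*N+np.cos(a)*Z
    print('a %.2f'%a,'t %.1f'%o['t'],'tan %.1f rad %.1f ax %.1f'%(-ff@t,ff@r,ff@D),np.round(np.array(o['position'])-G-hp(a),4)@np.c_[t,r,D])
    if abs(ff@t)>14 or abs(ff@r)>15 or abs(ff@D)>15: print('stop'); break
    
st()
E
```

```text
a 0.33 t 5.2 tan 3.9 rad 4.9 ax 0.7 [-1.54241161e-03  2.11610265e-04 -7.86607999e-05]
a 0.54 t 5.5 tan 6.2 rad 6.3 ax -0.7 [-1.33283745e-03  1.33775372e-04 -7.51564521e-05]
a 0.75 t 5.7 tan 4.0 rad 4.6 ax -0.2 [-2.96525261e-04  1.33768454e-04 -6.46434088e-05]
a 0.96 t 6.0 tan 0.6 rad 0.0 ax 0.1 [ 0.00038226  0.00019729 -0.00012228]
a 1.17 t 6.2 tan -3.2 rad -0.5 ax 0.7 [ 3.87667645e-04  1.45956607e-04 -9.17085915e-05]
a 1.38 t 6.5 tan -2.4 rad -1.8 ax 0.0 [ 0.00032487  0.00010006 -0.00015635]
a 1.59 t 6.7 tan -3.4 rad 0.4 ax 0.3 [ 9.87402469e-05  6.65517388e-05 -1.25782470e-04]
a 1.80 t 7.0 tan -3.6 rad 0.1 ax -1.1 [ 0.00013291 -0.00012954 -0.00015986]
a 2.01 t 7.2 tan -3.7 rad 0.9 ax -1.1 [ 0.00019748 -0.00018517 -0.00012929]
a 2.22 t 7.5 tan -3.2 rad 1.2 ax -0.5 [ 2.89301901e-04 -2.15776058e-04 -9.87172871e-05]
a 2.43 t 7.7 tan -3.3 rad 0.6 ax -2.1 [ 3.34729710e-04 -2.88638016e-04 -6.81477566e-05]
a 2.64 t 8.0 tan -2.4 rad 1.3 ax -1.6 [ 4.71029865e-04 -2.58299715e-04 -3.75782261e-05]
a 2.85 t 8.2 tan -2.4 rad -1.0 ax -2.7 [ 4.85779102e-04 -2.50212992e-04 -3.75782261e-05]
a 3.06 t 8.5 tan 0.0 rad -3.5 ax -2.2 [ 7.85957513e-05 -2.07094693e-04  3.05695305e-05]
a 3.27 t 8.7 tan 2.0 rad -6.5 ax -1.6 [-6.14404596e-04 -1.80160681e-04  7.00869557e-06]
a 3.48 t 9.0 tan 1.4 rad -5.4 ax -1.7 [-1.62416640e-03 -1.47568601e-04  1.75217389e-05]
a 3.69 t 9.2 tan 3.7 rad -1.5 ax -0.1 [-1.82145866e-03 -2.92467471e-04  8.21651477e-05]
a 3.90 t 9.5 tan 5.0 rad -0.2 ax -0.8 [-7.56731116e-04 -3.03684037e-04  7.16521043e-05]
a 4.11 t 9.7 tan 2.9 rad -3.6 ax -0.7 [ 3.83542585e-04 -1.48191057e-04  3.05695305e-05]
a 4.32 t 10.0 tan 1.2 rad -4.4 ax -0.8 [ 7.56026115e-04 -3.74810067e-06  9.17085915e-05]
 t 9.97 p [0.5397 0.0415 0.1149] rpy [180.   -0.  107.8] f [-5.7  0.1  0.6] tq [ 0.03  1.08 -0.01] op 0.0141
```

```bash
python3 - <<'E'
from h import *
ctrl.dwell(.2); st()
snap('wrist','w3'); snap('scene','s3'); crop('s3',280,220,420,340,5,'s3c')
E
```

```text
t 10.17 p [0.5397 0.0416 0.1149] rpy [180.   -0.  107.8] f [-5.5  0.9  1.2] tq [0.07 1.08 0.05] op 0.0146
```

View pics/w3.png

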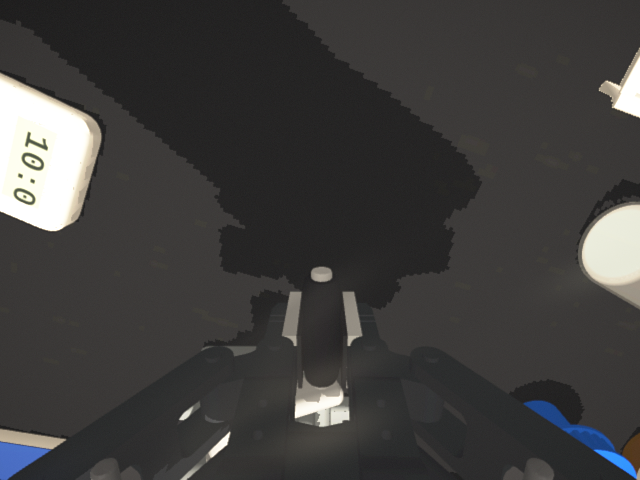

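View pics/s3c.png

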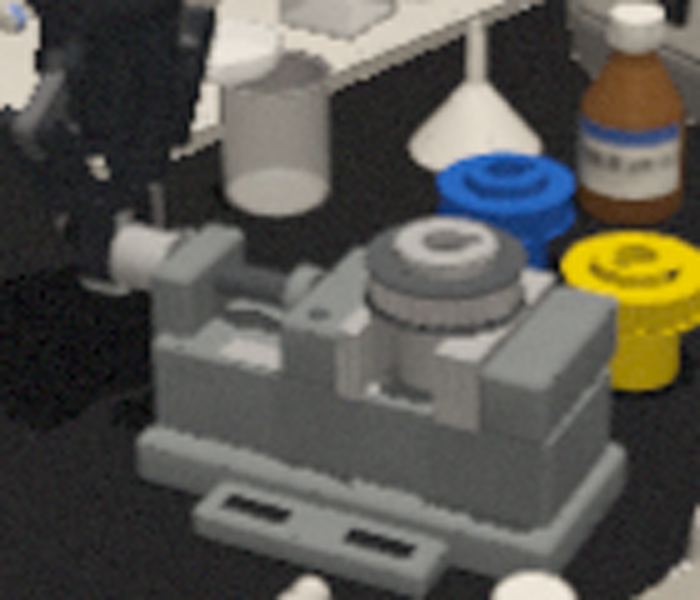

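```bash
python3 - <<'E'
from h import *
G=np.array([0,0,.054]); a=4.32; f0=np.array([-1.1,.7,0])
for i in range(20):
    a+=.04
    ctrl.servo_line(hp(a)+G,feed=.03); 
    o=ctrl.get_obs(); ff=np.array(o['ft_force'])-f0
    t=-np.cos(a)*N-np.sin(a)*Z; r=-np.sin(a)*N+np.cos(a)*Z
    F=-ff@t
    q=np.array(o['position'])-G-A
    print('a %.2f'%a,'act %.3f'%(np.arctan2(-q@N,q@Z)%(2*np.pi)),'t %.1f'%o['t'],'tan %.1f rad %.1f ax %.1f'%(F,ff@r,ff@D))
    if F>17.5: break
ctrl.dwell(.3); st()
E
```

```text
a 4.36 act 4.367 t 10.5 tan 1.7 rad -3.6 ax -0.5
a 4.40 act 4.399 t 10.8 tan 4.8 rad -2.1 ax -0.4
a 4.44 act 4.438 t 11.0 tan 6.0 rad -2.8 ax -0.4
a 4.48 act 4.481 t 11.3 tan 6.0 rad -1.7 ax 0.1
a 4.52 act 4.522 t 11.5 tan 5.5 rad -2.4 ax 0.2
a 4.56 act 4.563 t 11.8 tan 6.7 rad -2.9 ax 0.1
a 4.60 act 4.601 t 12.0 tan 6.5 rad -1.3 ax -0.0
a 4.64 act 4.641 t 12.3 tan 7.9 rad -2.7 ax 2.3
a 4.68 act 4.681 t 12.5 tan 8.7 rad -1.3 ax 1.5
a 4.72 act 4.721 t 12.8 tan 9.8 rad -2.8 ax 1.4
a 4.76 act 4.760 t 13.0 tan 11.2 rad -1.3 ax 0.5
a 4.80 act 4.801 t 13.3 tan 11.3 rad -2.1 ax 2.3
a 4.84 act 4.841 t 13.5 tan 13.6 rad -1.7 ax 1.6
a 4.88 act 4.881 t 13.8 tan 15.8 rad -3.4 ax 2.3
a 4.92 act 4.921 t 14.0 tan 15.8 rad -1.7 ax 2.9
a 4.96 act 4.961 t 14.3 tan 17.5 rad -2.3 ax 2.8
a 5.00 act 5.001 t 14.5 tan 18.5 rad -2.0 ax 3.7
 t 14.82 p [0.5408 0.042  0.1383] rpy [180.    0.  107.8] f [  1.5  -0.8 -18.3] tq [-0.21 -0.51 -0.02] op 0.0142
```

```bash
python3 - <<'E'
from h import *
snap('wrist','w4'); snap('scene','s4'); crop('s4',280,220,420,340,5,'s4c'); crop('w4',220,230,420,480,3,'w4c')
st()
E
```

```text
t 14.92 p [0.5408 0.042  0.1383] rpy [180.    0.  107.8] f [  3.1  -0.6 -18.4] tq [-0.19 -0.52 -0.01] op 0.0148
```

View pics/w4c.png

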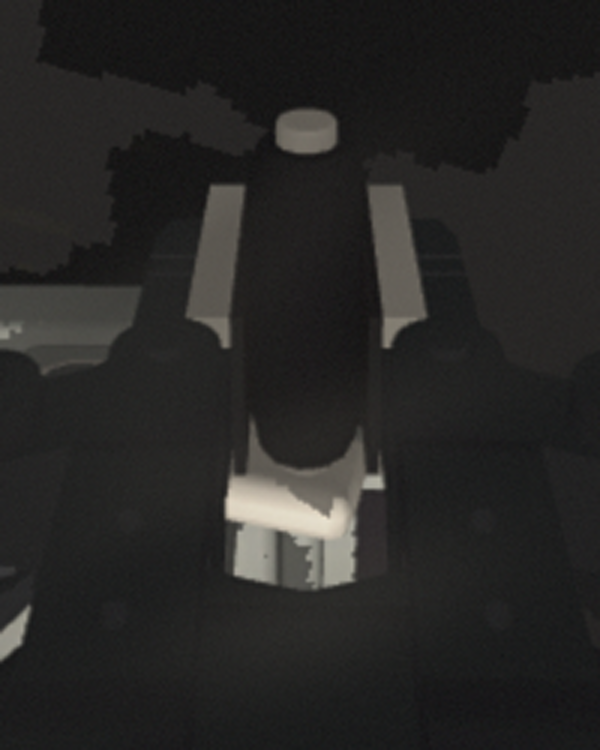

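View pics/s4c.png

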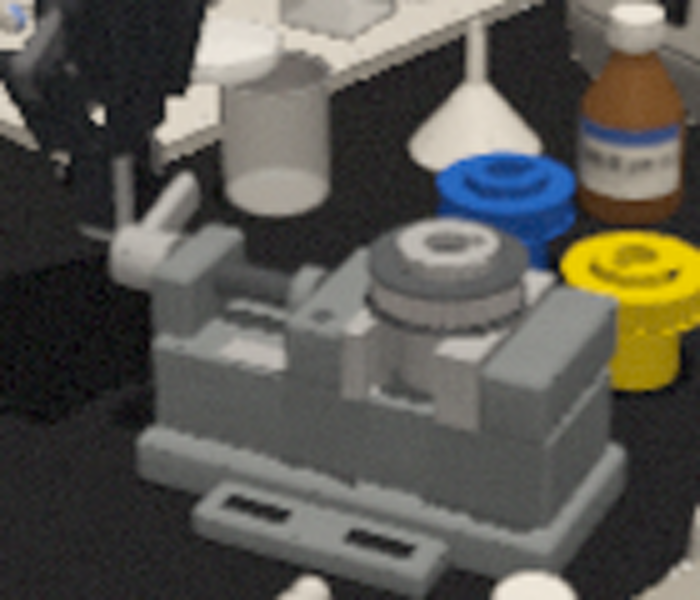

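```bash
python3 - <<'E'
from h import *
G=np.array([0,0,.054]); a=5.04
ctrl.servo_line(hp(a)+G,feed=.03); ctrl.dwell(.2); st()
ctrl.set_gripper(0.05); st('open')
o=ctrl.get_obs()
p=np.array(o['position'])
ctrl.servo_line(p-D*.01+[0,0,.14],feed=.25); st('up')
# survey above hub
ctrl.move_to([.548,-.10,.31],[180,0,107.8]); st('survey')
snap('wrist','w5'); crop('w5',270,120,370,320,3,'w5b'); snap('top','t5')
E
```

```text
t 15.37 p [0.5404 0.0419 0.1397] rpy [180.    0.  107.8] f [  3.5  -0.5 -19.7] tq [-0.11 -0.69  0.02] op 0.0143
open t 15.80 p [0.5408 0.0419 0.1403] rpy [179.9  -0.  107.8] f [ 0.1  0.4 -0.5] tq [0.02 0.03 0.  ] op 0.0499
up t 16.52 p [0.537  0.0516 0.2794] rpy [-179.9   -0.   107.8] f [-0.3 -0.  -1.2] tq [-0.01 -0.02 -0.04] op 0.0505
survey t 17.18 p [ 0.5474 -0.1002  0.3085] rpy [-179.9   -0.   107.7] f [-0.4  0.7 -0.9] tq [ 0.02  0.02 -0.02] op 0.0503
```

View pics/w5.png

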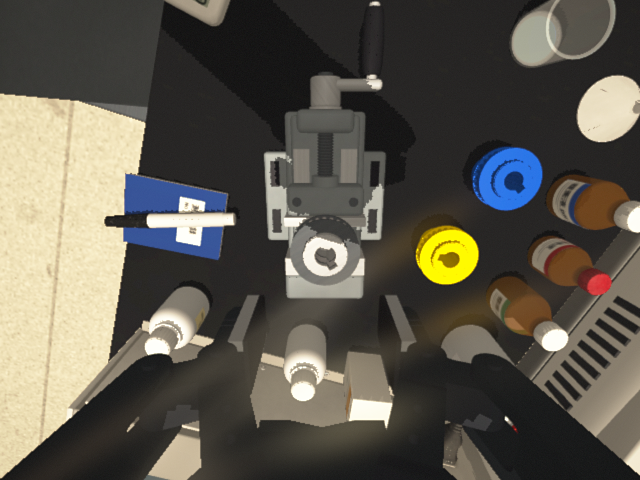

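```bash
python3 - <<'E'
from h import *
W,p=cloud('w5')
H=np.array([.5557,-.116]); d=D[:2]; n=N[:2]
S=(W[...,:2]-H)@d; L=(W[...,:2]-H)@n
m=(S<-.135)&(S>-.2)&(abs(L)<.06)&(W[...,2]>.05); P=W[m]; print('handle',m.sum(),'l',np.percentile(L[m],[2,50,98]).round(4),'zmax',np.percentile(P[:,2],98).round(4), 's',S[m].min(),S[m].max())
m=(abs(W[...,2]-.110)<.004)&(abs(S)<.04)&(abs(L)<.04)
c,r=cv2.minEnclosingCircle(W[m][:,:2].astype(np.float32)); print('rim+neck top',c,r,m.sum())
# zones by height
for lo,hi in [(.094,.1),(.1,.106),(.106,.115)]:
    k=(W[...,2]>lo)&(W[...,2]<hi)&(abs(S)<.045)&(abs(L)<.045); 
    if k.sum()>10: print(lo,k.sum(),'s',S[k].min().round(4),S[k].max().round(4),'l',L[k].min().round(4),L[k].max().round(4),'z',np.median(W[k][:,2]))
# plane fit on rim/neck
P=W[m]; Aa=np.c_[P[:,:2]-P[:,:2].mean(0),np.ones(len(P))]; print(np.linalg.lstsq(Aa,P[:,2],rcond=None)[0])
crop('w5',298,228,353,283,10,'w5c'); crop('w5',260,60,390,310,2.4,'w5b')
crop('t5',290,210,440,300,5,'t5c')
E
```

```text
handle 1408 l [0.0275 0.0345 0.0425] zmax 0.084 s -0.18227718974190593 -0.1350021873146064
rim+neck top (0.5562840104103088, -0.11881725490093231) 0.02760086953639984 1164
0.094 60 s -0.0235 0.0173 l -0.013 0.0111 z 0.09655607742188071
0.1 2220 s -0.0252 0.0334 l -0.0297 0.0275 z 0.10432065464141413
0.106 1164 s -0.018 0.0283 l -0.0267 0.0266 z 0.11025073447007647
[-0.00349003 -0.00988124  0.11005856]
```

View pics/w5c.png

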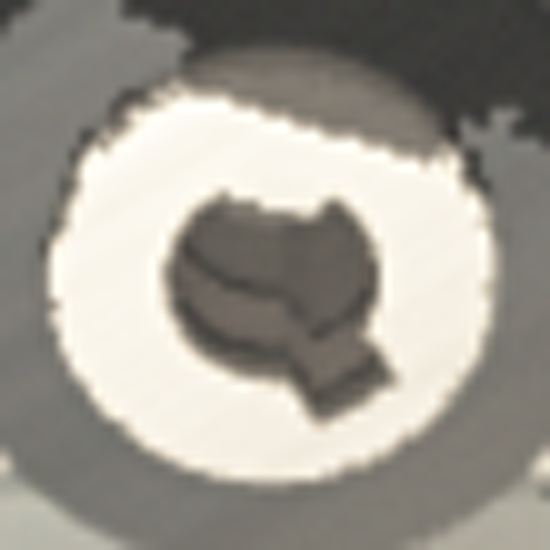

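View pics/w5b.png

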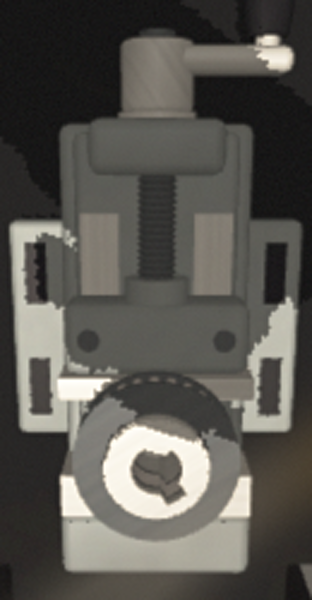

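```bash
python3 - <<'E'
from h import *
q=lambda x,y:(298+(x+.5)/10-.5,228+(y+.5)/10-.5)
P=lambda x,y:ray('w5',*q(x,y),.110)
for n,(x,y) in dict(bore=(273,284),bL=(168,280),bR=(378,275),bT=(275,190),bB=(255,378),nL=(50,270),nR=(495,270),nB=(270,483),kend=(352,402),kc1=(318,424),kc2=(397,381)).items(): print(n,P(x,y)[:2].round(4))
b=P(273,284); 
k=(P(318,424)+P(397,381))/2; v=k-b; print('key dir',np.degrees(np.arctan2(v[1],v[0])),np.linalg.norm(v))
# keyway edge dirs
e=P(397,381)-P(318,424); print('end edge normal',np.degrees(np.arctan2(e[1],e[0]))-90,np.linalg.norm(e))
Wt,p=cloud('top0')
# shaft from top
for lo,hi in [(.1,.115),(.045,.062)]:
  m=(Wt[...,2]>lo)&(Wt[...,2]<hi)&(abs(Wt[...,0]-.54)<.04)&(abs(Wt[...,1]-.218)<.04); print(lo,m.sum(),Wt[m].mean(0).round(4))
E
```

```text
bore [ 0.5563 -0.1204]
bL [ 0.5481 -0.1227]
bR [ 0.5642 -0.1171]
bT [ 0.554  -0.1127]
bB [ 0.5574 -0.1287]
nL [ 0.5388 -0.1248]
nR [ 0.573  -0.1138]
nB [ 0.5615 -0.1372]
kend [ 0.5657 -0.1282]
kc1 [ 0.5636 -0.131 ]
kc2 [ 0.5686 -0.1254]
key dir -38.45783364348869 0.012479340998190824
end edge normal -41.58863342719073 0.007473362843411021
0.1 81 [0.5432 0.2217 0.1085]
0.045 86 [0.5389 0.2187 0.0556]
```

```bash
python3 - <<'E'
from h import *
ctrl.move_to([.54,.215,.31],[180,0,107.8]); st('survey')
snap('wrist','w6'); crop('w6',260,180,380,300,6,'w6c')
W,p=cloud('w6')
for lo,hi in [(.1,.118),(.05,.06)]:
  m=(W[...,2]>lo)&(W[...,2]<hi)&(abs(W[...,0]-.54)<.05)&(abs(W[...,1]-.218)<.04); print(lo,m.sum(),W[m].mean(0).round(4),cv2.minAreaRect(W[m][:,:2].astype(np.float32)))
E
```

```text
survey t 18.48 p [0.5404 0.2132 0.3102] rpy [180.    0.  107.7] f [-0.2 -0.7 -0. ] tq [-0.05 -0.02  0.02] op 0.0501
0.1 449 [0.5433 0.2253 0.1092] ((0.5436285734176636, 0.22416415810585022), (0.01638200879096985, 0.01639542169868946), 70.06793975830078)
0.05 445 [0.5316 0.2303 0.0558] ((0.5234040021896362, 0.22673596441745758), (0.02762822061777115, 0.06867042183876038), 86.21797180175781)
```

View pics/w6.png

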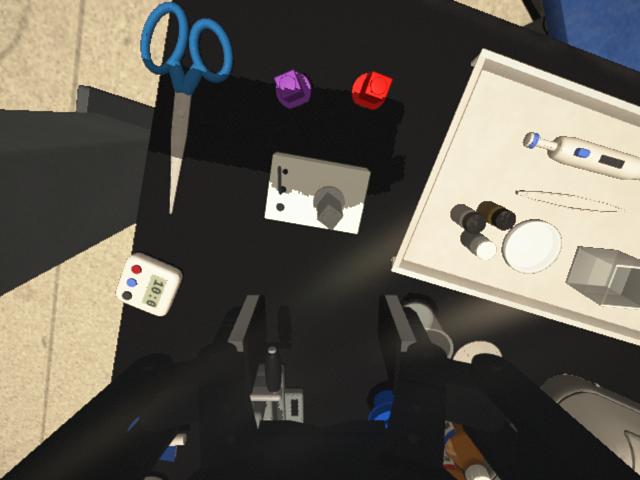

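View pics/w6c.png

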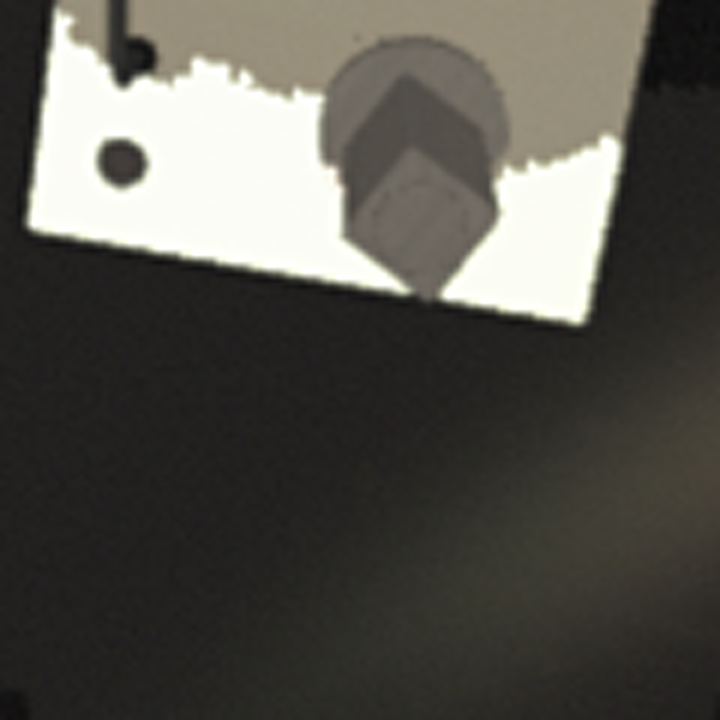

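```bash
python3 - <<'E'
from h import *
a=cv2.imread('pics/w6.png')[180:235,308:350]; b=cv2.imread('pics/top0.png')[245:275,205:240]; c=cv2.imread('pics/scene0.png')[215:265,235:275]
def g(x,s,ga): 
    x=cv2.resize(x,None,fx=s,fy=s,interpolation=cv2.INTER_CUBIC); return (255*(x/255.)**ga).astype(np.uint8)
ims=[g(a,10,.6),g(b,10,1.5),g(c,10,.8)]
h=max(i.shape[0] for i in ims); o=np.zeros((h,sum(i.shape[1] for i in ims),3),np.uint8);x=0
for i in ims: o[:i.shape[0],x:x+i.shape[1]]=i;x+=i.shape[1]
o=cv2.resize(o,None,fx=.68,fy=.68);cv2.imwrite('pics/m6.png',o);print(o.shape)
q=lambda x,y:(260+(x+.5)/6-.5,180+(y+.5)/6-.5)
C=[ray('w6',*q(*k),.1105)[:2] for k in [(345,237),(412,148),(497,212),(428,297)]]
C=np.array(C);print(C.round(4),C.mean(0)); 
for i in range(4):
    e=C[(i+1)%4]-C[i]; print(np.degrees(np.arctan2(e[1],e[0])),np.linalg.norm(e))
E
```

```text
(374, 796, 3)
[[0.5347 0.2201]
 [0.5394 0.2341]
 [0.5526 0.2294]
 [0.5477 0.2156]] [0.54360984 0.22480638]
71.47870661510686 0.014732023561835771
-19.705179301578227 0.014023109870312186
-109.90166242056293 0.014599361030408754
160.83807178916996 0.013669277305161744
```

View pics/m6.png

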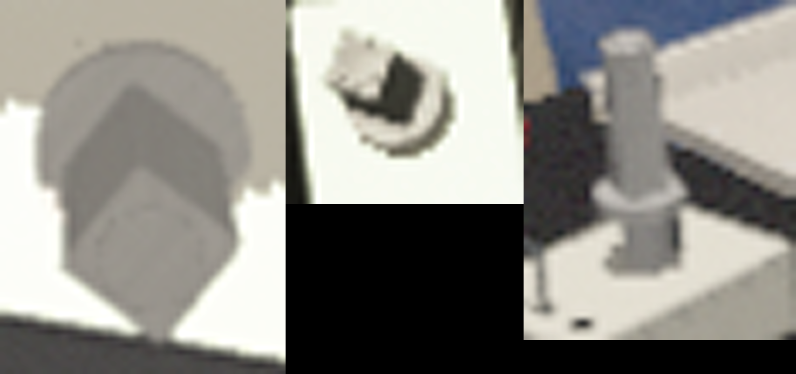

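```bash
python3 - <<'E'
from h import *
z=load('scene0'); c=np.array([.5436,.2248])
def pj(P): return cv2.projectPoints(np.array(P,float).reshape(-1,3),z['r'],z['t'],z['K'],None)[0].reshape(-1,2)
print('axis',pj([[*c,.04],[*c,.056],[*c,.1105]]).round(1))
for a in (70.5,-19.5,-109.5,160.5):
    e=np.array([np.cos(np.radians(a)),np.sin(np.radians(a))]); n=np.array([-e[1],e[0]])
    print(a,pj([[*(c+e*.012+n*.003),h] for h in (.034,.048)]+[[*(c+e*.012-n*.003),h] for h in (.034,.048)]).round(1).tolist())
p=cv2.imread('pics/scene0.png')[240:280,225:280]; cv2.imwrite('pics/m7.png',cv2.resize((255*(p/255.)**.7).astype(np.uint8),None,fx=14,fy=14,interpolation=cv2.INTER_CUBIC))
E
```

```text
axis [[252.2 248. ]
 [251.5 241.6]
 [249.3 219.1]]
70.5 [[249.6, 248.6], [249.1, 243.0], [252.2, 248.1], [251.6, 242.5]]
-19.5 [[257.1, 248.8], [256.6, 243.2], [257.9, 249.8], [257.4, 244.2]]
-109.5 [[255.2, 252.2], [254.7, 246.5], [252.7, 252.7], [252.1, 247.1]]
160.5 [[247.6, 252.0], [247.1, 246.3], [246.9, 250.9], [246.3, 245.3]]
```

View pics/m7.png

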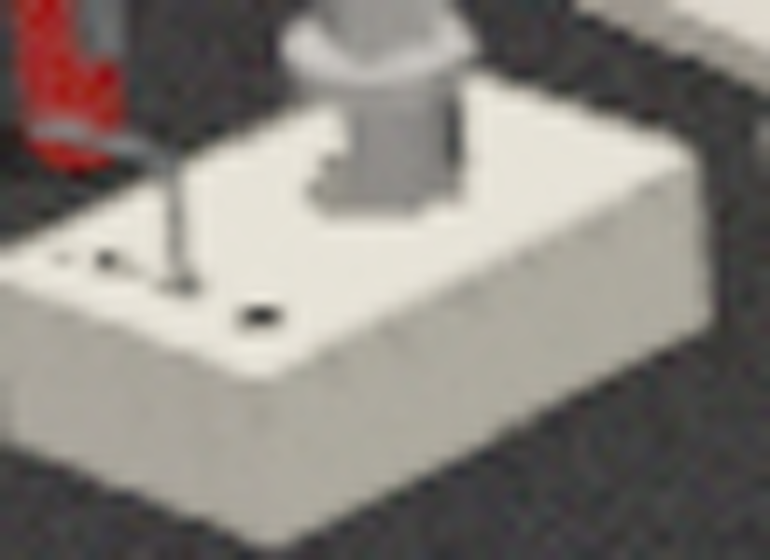

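```bash
python3 - <<'E'
from h import *
x,y=.5436,.2246
ctrl.move_to([x,y,.21],[180,0,70.5]); st('above')
print(ctrl.servo_line([x,y,.142],feed=.12,max_force=8)); st('down')
ctrl.set_gripper(0.0); st('grip')
snap('wrist','w8')
E
```

```text
above t 19.07 p [0.5443 0.2233 0.2105] rpy [180.    0.   70.6] f [-0.4 -0.3  0.1] tq [-0.   -0.05 -0.  ] op 0.0498
False
down t 19.78 p [0.5442 0.2245 0.1428] rpy [ 1.799e+02 -1.000e-01  7.050e+01] f [ 0.2 -1.4 -0.3] tq [-0.01 -0.05  0.06] op 0.0501
grip t 20.18 p [0.544  0.2248 0.1428] rpy [ 1.80e+02 -1.00e-01  7.05e+01] f [-0.9 -0.2  6. ] tq [0.03 0.28 0.03] op 0.0149
```

View pics/w8.png

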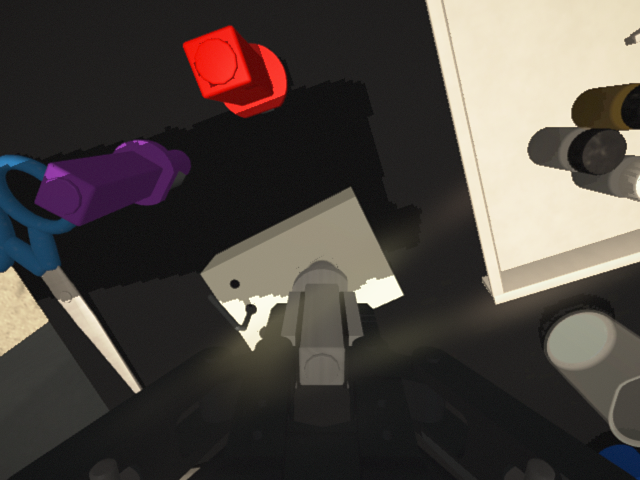

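```bash
python3 - <<'E'
from h import *
print(ctrl.solve_ik([.5561,-.1203,.26],[180,0,50]))
o=ctrl.get_obs();p=np.array(o['position'])
ctrl.servo_line([p[0],p[1],.28],feed=.2); st('lift')
ctrl.move_to([.5561,-.1203,.275],[180,0,50]); ctrl.dwell(.2); st('over'); print(ctrl.get_obs()['joint_positions'])
snap('wrist','w9'); snap('scene','s9'); crop('w9',220,180,420,400,3,'w9c'); crop('s9',320,180,440,300,6,'s9c')
E
```

```text
[-34.38546489  28.89106962  54.66915272 108.98083392 -28.13692084
  56.7028689   -7.01817272]
lift t 21.07 p [0.5431 0.2248 0.2787] rpy [-1.799e+02  1.000e-01  7.050e+01] f [-0.9  1.1 -1.8] tq [-0.02  0.01 -0.  ] op 0.0155
over t 22.57 p [ 0.5566 -0.1188  0.2749] rpy [-180.    -0.    50.2] f [-0.6  0.2 -1.7] tq [-0.01 -0.02 -0.08] op 0.0153
[-35.66801229  28.1417513   56.19170631 108.18732428 -27.4175733
  58.37691248  -7.50680013]
```

View pics/w9c.png

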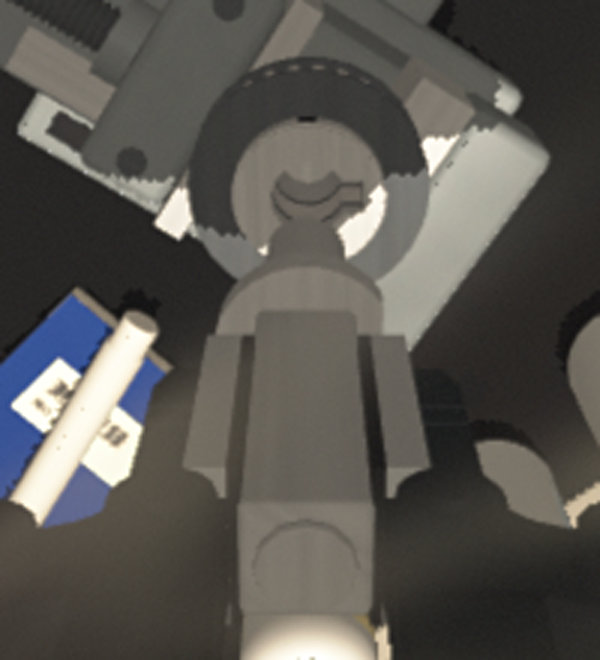

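View pics/s9c.png

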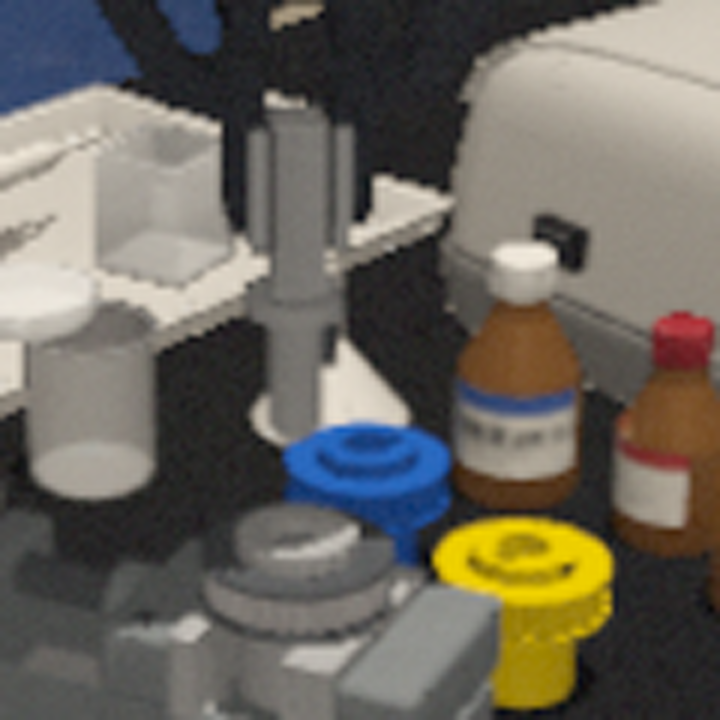

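```bash
python3 - <<'E'
from h import *
q=lambda x,y:(220+(x+.5)/3-.5,180+(y+.5)/3-.5)
T=np.array([.5566,-.1188]); tx=np.array([np.cos(np.radians(50.2)),np.sin(np.radians(50.2))]); ty=np.array([tx[1],-tx[0]])
for n,x,y,h in [('topN',308,502,.2434),('topF',306,613,.2434),('topL',241,557,.2434),('topR',374,557,.2434),('boreL',271,196,.11),('boreT',308,165,.11),('boreB',308,222,.11),('kend',362,193,.11),('kend1',361,181,.11),('kend2',363,206,.11),('neckL',231,193,.11),('neckR',386,193,.11),('neckT',307,118,.11)]:
    P=ray('w9',*q(x,y),h)[:2]; print(n,P.round(4),'rel tool',((P-T)@tx).round(4),((P-T)@ty).round(4))
W,_=cloud('w9')
m=(abs(W[...,2]-.243)<.006)&(np.linalg.norm(W[...,:2]-T,axis=-1)<.02); print(m.sum(),cv2.minAreaRect(W[m][:,:2].astype(np.float32)),W[m].mean(0))
c=W[m][:,:2]-T; print((c@tx).min(),(c@tx).max(),(c@ty).min(),(c@ty).max())
E
```

```text
topN [ 0.5625 -0.1119] rel tool 0.0091 0.0001
topF [ 0.5527 -0.1233] rel tool -0.006 -0.0002
topL [ 0.5519 -0.1126] rel tool 0.0018 -0.0076
topR [ 0.5636 -0.1223] rel tool 0.0018 0.0076
boreL [ 0.5496 -0.1142] rel tool -0.0009 -0.0083
boreT [ 0.5611 -0.1139] rel tool 0.0066 0.0003
boreB [ 0.5521 -0.1247] rel tool -0.0074 0.0003
kend [ 0.5664 -0.1272] rel tool -0.0002 0.0129
kend1 [ 0.5681 -0.1248] rel tool 0.0027 0.0127
kend2 [ 0.5646 -0.1299] rel tool -0.0034 0.0132
neckL [ 0.5429 -0.1077] rel tool -0.0002 -0.0176
neckR [ 0.5707 -0.1308] rel tool -0.0002 0.0185
neckT [ 0.5681 -0.1051] rel tool 0.0179 0.0001
3376 ((0.5575991272926331, -0.11762211471796036), (0.025461940094828606, 0.03168006241321564), 50.284141540527344) [ 0.55860608 -0.11609345  0.2419936 ]
-0.011201069466418538 0.014295557138345617 -0.015841869493984122 0.01583816203135221
```

```bash
python3 - <<'E'
from h import *
ctrl.servo_line([.5554,-.1209,.25],[180,0,50],feed=.08); ctrl.dwell(.15); st('near')
snap('wrist','w10'); crop('w10',220,200,420,400,3.5,'w10c')
E
```

```text
near t 23.29 p [ 0.5556 -0.1211  0.2503] rpy [180.  -0.  50.] f [ 0.  -0.8 -1.8] tq [ 0.02 -0.07  0.04] op 0.0151
```

View pics/w10c.png

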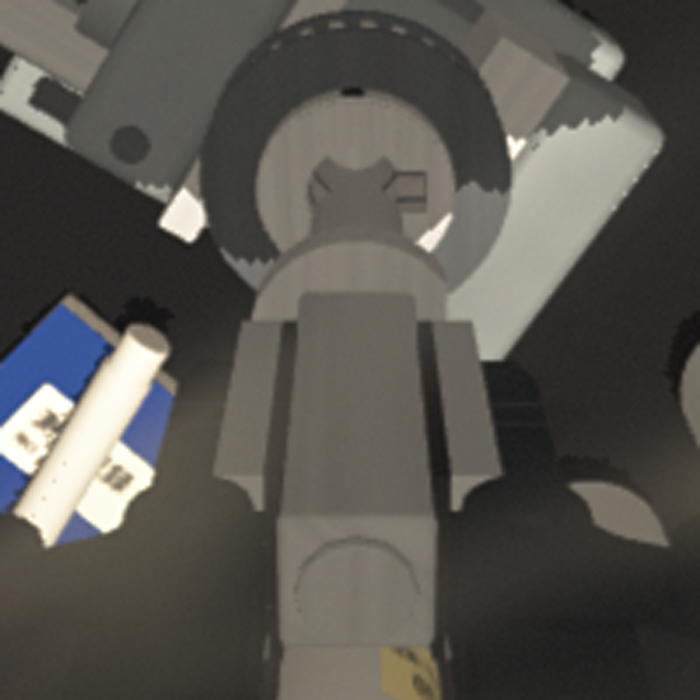

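```bash
python3 - <<'E'
from h import *
print(ctrl.servo_line([.5554,-.1209,.222],feed=.05,max_force=8)); st('d1')
snap('wrist','w11'); crop('w11',220,200,420,400,3.5,'w11c')
E
```

```text
False
d1 t 24.05 p [ 0.5557 -0.1204  0.222 ] rpy [-180.   -0.   50.] f [ 3.   2.9 -2.3] tq [ 0.74 -0.78 -0.01] op 0.0153
```

View pics/w11c.png

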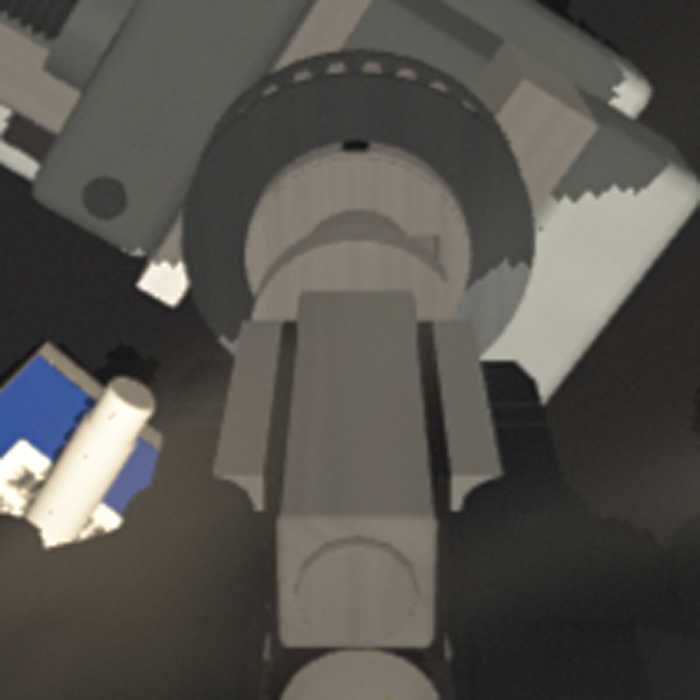

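```bash
python3 - <<'E'
from h import *
ctrl.servo_line([.5559,-.1203,.222],feed=.03); st('c')
print(ctrl.servo_line([.5559,-.1203,.212],feed=.03,max_force=10)); st('d2')
E
```

```text
c t 24.35 p [ 0.5558 -0.1203  0.2222] rpy [-180.   -0.   50.] f [ 2.   2.4 -1.8] tq [ 0.66 -0.47  0.02] op 0.0153
False
d2 t 24.83 p [ 0.5558 -0.1202  0.2117] rpy [-180.    0.   50.] f [ 1.8  2.4 -2.2] tq [ 0.69 -0.56  0.03] op 0.0153
```

```bash
python3 - <<'E'
from h import *
for z in (.2085,.2060,.2040,.2028,.2020,.2014,.2008):
    r=ctrl.servo_line([.5559,-.1203,z],feed=.02,max_force=15); st(str(z))
    if r or ctrl.get_obs()['ft_force'][2]>22: break
snap('wrist','w12'); snap('scene','s12'); crop('w12',220,200,420,400,3.5,'w12c'); crop('s12',320,180,440,300,6,'s12c')
E
```

```text
0.2085 t 25.16 p [ 0.5561 -0.1205  0.2089] rpy [180.  -0.  50.] f [-0.3  3.2  4. ] tq [ 0.76 -0.23 -0.02] op 0.0151
0.206 t 25.43 p [ 0.5562 -0.1204  0.2065] rpy [180.  -0.  50.] f [1.1 3.8 5.2] tq [ 0.72 -0.2   0.07] op 0.0157
0.204 t 25.68 p [ 0.5562 -0.1205  0.2046] rpy [180.  -0.  50.] f [0.2 3.2 7.2] tq [ 0.73 -0.09  0.03] op 0.0154
0.2028 t 25.93 p [ 0.5562 -0.1205  0.2035] rpy [180.  -0.  50.] f [-0.   3.5  5.8] tq [ 0.77 -0.1  -0.02] op 0.0154
0.202 t 26.18 p [ 0.5563 -0.1205  0.2028] rpy [ 1.8e+02 -1.0e-01  5.0e+01] f [-0.3  3.3  9.3] tq [ 0.79  0.03 -0.03] op 0.0152
0.2014 t 26.43 p [ 0.5563 -0.1206  0.2028] rpy [ 1.8e+02 -1.0e-01  5.0e+01] f [-2.8  4.  14.3] tq [1.03 0.54 0.01] op 0.0151
0.2008 t 26.68 p [ 0.5564 -0.1206  0.2027] rpy [ 1.8e+02 -1.0e-01  5.0e+01] f [-3.3  5.1 20.4] tq [1.24 0.94 0.05] op 0.0154
```

View pics/w12c.png

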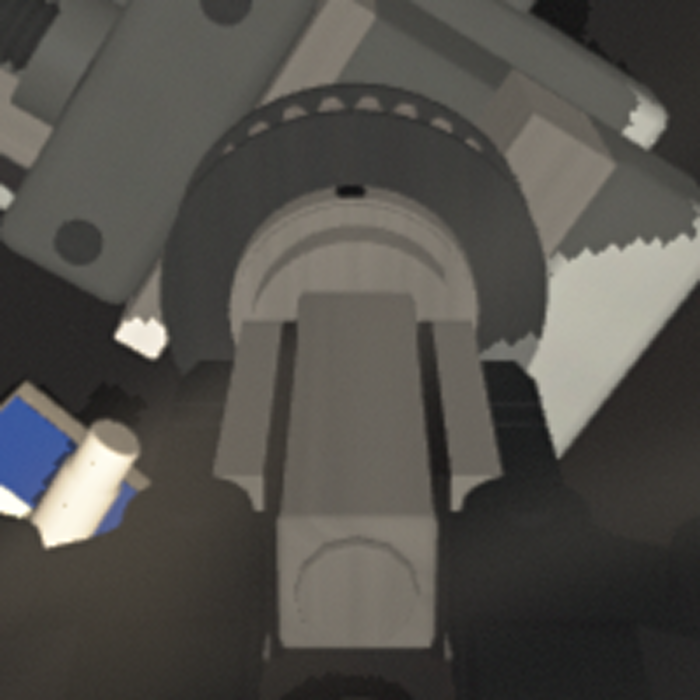

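View pics/s12c.png

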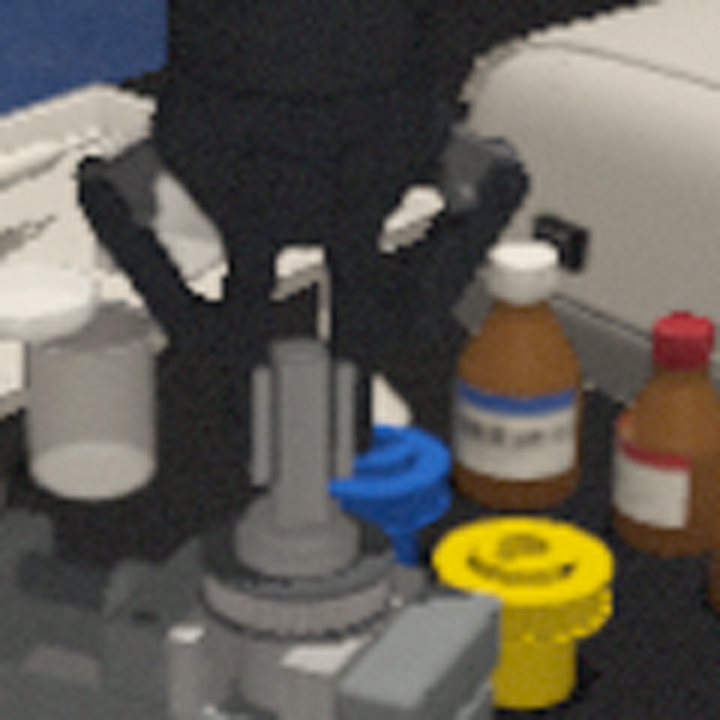

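```bash
python3 - <<'E'
from h import *
ctrl.servo_line([.5557,-.1199,.2006],feed=.02); st('adj'); ctrl.dwell(.8); st('hold')
W,_=(snap('wrist','w13'),cloud('w13'))[1]
T=np.array([.5563,-.1200])
m=(np.linalg.norm(W[...,:2]-T,axis=-1)<.03)
for lo,hi in [(.102,.107),(.107,.113),(.113,.119)]:
    k=m&(W[...,2]>lo)&(W[...,2]<hi); P=W[k]; Aa=np.c_[P[:,:2]-P[:,:2].mean(0),np.ones(len(P))]; print(lo,k.sum(),np.median(P[:,2]),np.linalg.lstsq(Aa,P[:,2],rcond=None)[0].round(3))
snap('top','t13'); crop('t13',250,100,530,340,2.8,'t13c'); snap('scene','s13'); crop('s13',320,220,420,310,7.5,'s13c')
E
```

```text
adj t 27.03 p [ 0.5563 -0.1206  0.2027] rpy [ 1.799e+02 -1.000e-01  5.000e+01] f [-2.6  5.7 21.4] tq [1.04 0.92 0.04] op 0.0152
hold t 27.83 p [ 0.5563 -0.1206  0.2027] rpy [ 1.799e+02 -1.000e-01  5.000e+01] f [-3.5  5.8 20.9] tq [1.09 0.91 0.05] op 0.0152
0.102 3800 0.10430816764484613 [-0.001 -0.001  0.104]
0.107 984 0.11013477661655516 [-0.013 -0.017  0.11 ]
0.113 908 0.11613174930768413 [-0.051 -0.067  0.116]
```

View pics/t13c.png

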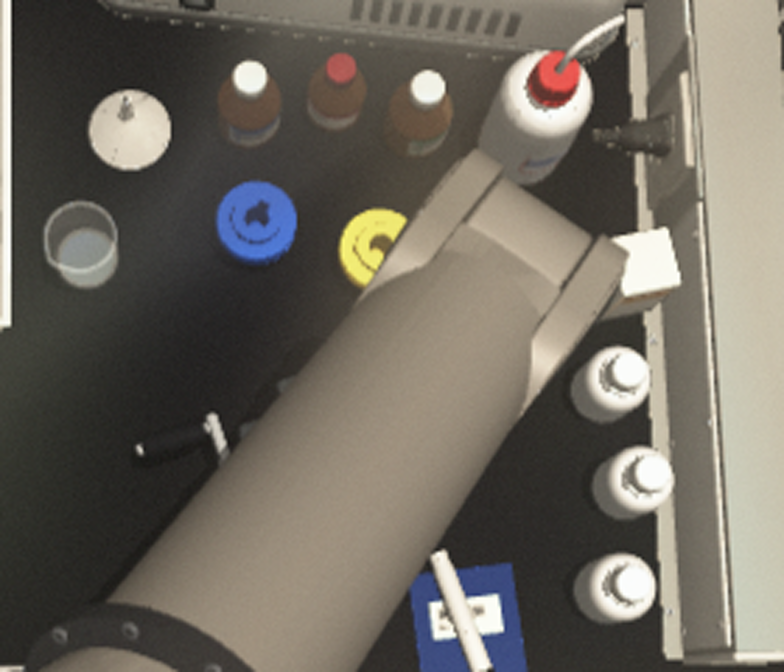

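View pics/s13c.png

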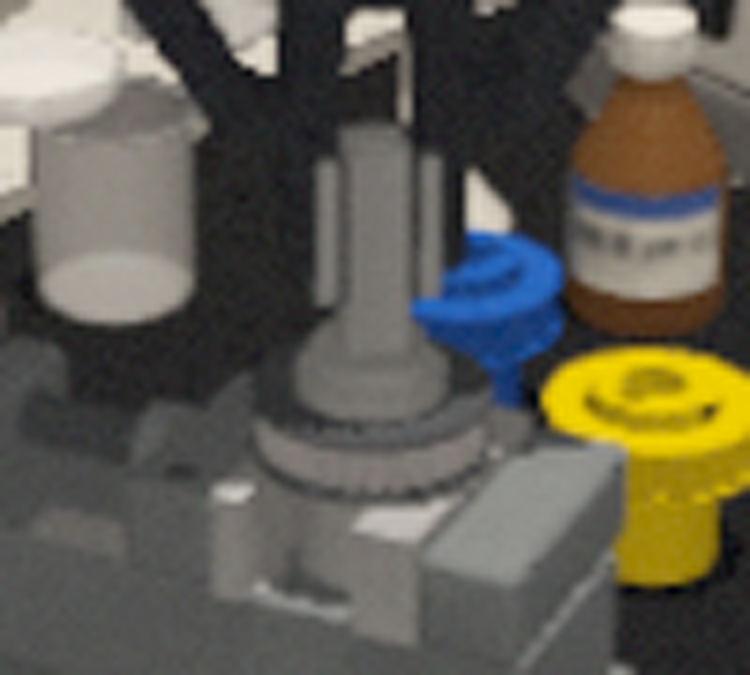

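```bash
python3 - <<'E'
from h import *
W,_=cloud('w13')
T=np.array([.5563,-.1200]); tx=np.array([.643,.766]); ty=np.array([.766,-.643])
r=W[...,:2]-T; R=np.linalg.norm(r,axis=-1); a=r@tx; b=r@ty
for lo in np.arange(.006,.020,.001):
    k=(a>lo)&(a<lo+.001)&(abs(b)<.004)&(W[...,2]>.1); 
    if k.sum(): print(lo.round(3),k.sum(),np.percentile(W[k][:,2],[10,50,90]).round(4))
k=(R<.0135)&(a>.009)&(W[...,2]>.112)&(W[...,2]<.12);P=W[k]
print(k.sum(),np.linalg.lstsq(np.c_[a[k],b[k],np.ones(k.sum())],P[:,2],rcond=None)[0])
E
```

```text
0.006 826 [0.124  0.1517 0.1678]
0.007 564 [0.1223 0.1476 0.1652]
0.008 52 [0.1157 0.1166 0.2048]
0.009 296 [0.1606 0.2063 0.2169]
0.01 1155 [0.2074 0.2129 0.2181]
0.011 567 [0.2091 0.2146 0.2189]
0.012 55 [0.1158 0.1171 0.2186]
0.013 95 [0.1105 0.1141 0.1164]
0.014 46 [0.1098 0.1109 0.1153]
0.015 29 [0.1095 0.1104 0.1114]
0.016 39 [0.1092 0.1103 0.1113]
0.017 75 [0.1039 0.1082 0.11  ]
0.018 48 [0.1035 0.1051 0.1093]
0.019 28 [0.104  0.1045 0.1049]
248 [-0.05933571  0.00313573  0.11687218]
```

```bash
python3 - <<'E'
from h import *
st('before'); print(ctrl.hand_in()); 
E
```

```text
before t 27.98 p [ 0.5563 -0.1206  0.2027] rpy [ 1.799e+02 -1.000e-01  5.000e+01] f [-3.1  3.9 20.8] tq [1.08 0.93 0.04] op 0.0154
the job is handed in; nothing more can be done
None
```

I closed the vise on the pulley, let go of the handle, and fitted the shaft. I handed the job in at about 28 s, still gripping the shaft and pressing it home.

- **Clamp:** I cranked until the force at the handle reached about 19–20 N, then released it. The crank then read about 4.7–4.75 rad from the handle's position, right at the top of the 4.4–4.7 range. The pads slid about 1 cm along the handle during that final push.
- **Shaft:** The key went straight into the keyway because I had lined it up from the camera images, so I did not need to search for it by turning against the pulley. Spring force built up to about 9 N before the shaft hit a hard stop at the height expected for fully home (gripper height 0.2027 m, expected 0.2028 m).
- **Final state:** I was pressing with about 21 N, steady for 0.8 s. The collar's top measured 116 mm and the pulley face 110 mm, which fits the 6 mm collar sitting flush.
- **Surroundings:** The last top picture shows the bottles, carton and beaker standing where they were.
- **Unresolved:** A side force of about 5–7 N and a wrist moment of about 1.4 N m remained on the tool. Shifting the target about 0.5 mm did not relieve them. A slope fit on the narrow strip of collar in view suggested a tilt of about 3°, but edge pixels make that unreliable, so I could not rule out a slight tilt.

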